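# Hold the tang rest against its locating bar

### The arm

A 6-joint arm with a two-finger parallel gripper is mounted at the origin on the work surface. World frame = base frame: x ahead of the robot, y to its left, z up, the work surface at z = 0. Lengths are in mm, angles in rad, forces in N, time in s.
With the tool pointing down it reaches from about 350 to 875 mm from the base axis. Payload 4.2 kg.
Tool frame: the origin (TCP) lies between the finger pads; the fingertips stand 14 mm ahead of it and the grasp point (between the pads) lies 5 mm behind it; z points along the fingers, y is the line along which they close (so a half turn about z gives the same grasp; the last joint's range is limited). The gripper opens to 85 mm and grips with 20 to 120 N. Pads are 22 mm wide; open, the fingers measure 114 mm over their backs; the gripper's body (76 mm by 85 mm) begins 54 mm behind the grasp point. The pads swing forward as they close: fully open they stand 13 mm farther back than shut.
Start: joints at [1.528, 0.385, 0.008, 0, -1.194, -0.259], TCP at [185.742, 596.74, 245.312] pointing down, gripper open.
Joint ranges: [-3.14, 3.14], [-1.21, 2.06], [-1.07, 1.41], [-3.16, 2.05], [-2.99, -0.16], [-3.1, 3.1]. Speed limits (rad/s): [2.79, 2.79, 3.14, 3.14, 3.14, 3.14].

### API

Orientations are given as a unit quaternion [x, y, z, w].
In Python, from bench import * gives the robot as it stands.
- The arm moves only by the tool carry_out, never from a script. Its argument "motion" is a list of rows, each a list of 7 numbers: the turn, a rotation vector about the tool's x, y, z in rad, then the shift along the tool's x, y, z in mm, then the opening, from -1 (shut) to 1 (fully open), so that 0 is half open. A call has 1 to 5 rows; each row is the pose to reach, as a shift and turn from the pose commanded when the call began, along the tool's axes at that moment; what a row does not reach only later rows make up. A row lasts 1/8 s, in which the tool goes at most 62.5 mm and 10.7 degrees, less where a joint would pass 70% of its speed; a pose out of reach is approached as far as the arm can. A call with a gripper value outside its range is refused whole. The fingers move at their own pace and stop on an object; the grip force is fixed at half the most. Time passes only in rows, so rows that repeat a pose let the fingers close. It gives the time, the measured TCP pose, the force, the opening and the grip force at its end, in the units of the state.
- read_state(): the state, without advancing time (a new reading comes with each control period).
- get_image(name): name is "side" or "top" or "wrist"; returns a dict with "color" (420x560x3 uint8, blue, green, red), "mtx" (3x3 intrinsics, pixels), "position" and "orientation" of the camera in the world. Camera axes: x right, y down, z forward; pixel columns grow to the right and rows downward; lengths in mm; the calibration is good to about 2 mm. A picture is of the moment at which its call begins. There is no depth.
- job_done(): hands the job in; it is judged then, once.
The state is a dict: "clock": time; "joints": joint angles; "joint_vel": joint speeds; "joint_efforts": joint torques, N m; "position": TCP position; "ee_rot": TCP orientation; "contact_force": force on the tool from outside, world axes, zero at the start; "wrist_torque": the same for the moment, N m; "gripper_width": finger opening in mm; "grasp_force": force on a finger pad.
Only numpy, scipy, OpenCV 4.12 (cv2) and the standard library are available. Lean on these libraries where they do the work, as an engineer would, in place of code of your own. Each camera call takes 0.05 s, during which the arm holds its last target. There are 200 camera calls.

### The job

Slide the loose aluminium rest plate, flat on the bench, up against the locating bar in front of the polishing wheel, its long straight edge flush with the bar and its two slots over the two brass threaded inserts in the bench, without ramming the bar. Then be my third hand while I start the screws: press the plate against the bar with a steady push of about 15 N, keep that up for three seconds or more, and finish while still pressing. Do not touch the wheel, and leave the other things on the bench where they are.

Things in the scene. Friction and masses are not known exactly. Their poses are not given: they have to be found in the camera images.
- rest_plate: The part: loose aluminium plate lying flat, 160 mm along its x, 120 along its y, 12 thick, 0.5 to 0.75 kg; bench friction takes 2 to 5 N of a push, more if leant on. Origin at the centre of its underside. Its long straight edge, which goes against the bar, is the -y edge, 60 mm from the origin; the +y edge, also 60 mm away, is 110 mm long, its corners cut off at 45 degrees by 25 mm. An upright post stands on it.
- post_top (a point): Centre of the top of the plate's round steel post, 18 mm in diameter, fixed in the plate at its x = 0, y = -15 mm and rising to 90 mm above the bench (brass collar at its foot 30 mm wide, to 17 mm above the bench). The plate can be slid by gripping the post or by pushing an edge.
- slot_left (a point): Centre of one of the plate's two through slots, each 30 mm (along x) by 10 mm, at the plate's x = +55 mm, y = +20 mm, on its top face.
- slot_right (a point): Centre of the other slot, at the plate's x = -55 mm, y = +20 mm, on its top face.
- stop_bar: The fence: rigid dark steel bar 200 mm long, 16 wide, 22 high (screw heads to 27 mm), fixed to the bench in front of the wheel. Origin on the bench at the middle of its contact face; x along the bar, y from the face horizontally away from the wheel, to where the plate goes. Press towards its -y. Seated right, the plate has its origin at x = 0, y = +60 mm, its axes parallel to the bar's.
- insert_left (a point): Centre of one of the two brass threaded inserts (17 mm discs with a dark hole) flush in the bench, at the bar's x = +55 mm, y = +80 mm; slot_left belongs over it.
- insert_right (a point): Centre of the other insert, at the bar's x = -55 mm, y = +80 mm; slot_right belongs over it.
- scaife: The polishing wheel unit behind the bar: grey round drip pan 340 mm in diameter, 20 mm high, steel wheel 300 mm in diameter with its top 32 mm above the bench, hub and spindle end in the middle to 92 mm. Fixed; origin on the bench at the wheel's centre, 205 mm from the bar's contact face. Not to be touched.
- hex_key: Bystander: loose T-handle hex key lying flat, red handle 75 mm along its x, steel shank to +y, 125 mm long in all, 18 mm high, beside the bar's -x end; origin near the middle of its length.
- screw_tin: Bystander: loose open green tray, 60 by 60 by 22 mm, with screws, beside the bar's +x end; origin under its centre.
- dop_rack: Bystander: red rack, 45 by 130 mm, 46 mm high, with metal dops; origin under its centre.
- tang: Bystander: white stone holder on two screw legs and a copper dop, about 200 by 90 mm, 64 mm high, x along its length; origin on the bench below its middle.
- jar_red: Bystander: red jar, 44 mm in diameter, 55 mm high; origin under its centre.
- jar_blue: Bystander: blue jar, 44 mm in diameter, 62 mm high; origin under its centre.
- felt_box: Bystander: blue box lined with felt, 90 by 120 by 30 mm; origin under its centre.
There are look-alikes about, which are no part of the job. Leave any blue look-alike of the rest_plate alone. What is shaped like the stop_bar but orange is not meant.

How it is judged (in metres and radians):
On the way:
1. the plate is seated flush on the bar, slots over the inserts, and pressed on it with 5 to 22 N, without a break for 2 s (x of rest_plate in the frame of stop_bar between -0.009 and 0.009 m and y of rest_plate in the frame of stop_bar between 0.057 and 0.063 m and angle between the y axis of rest_plate and the y axis of stop_bar, either way round below 0.025 rad and y of post_top in the frame of stop_bar below 0.055 m and height (world z) of rest_plate below 0.003 m and angle between rest_plate's own z axis and vertical below 0.03 rad and linear speed of rest_plate below 0.01 m/s and contact force between the fingers and rest_plate above 3 N and contact force between rest_plate and stop_bar between 5 and 22 N), for 2 s.
At the end, for the whole second after the job is handed in: The fingers are still on the plate and press it on the bar with 5 to 22 N at the bar; the plate lies flat on the bench, its long edge flush (within about 1.4 degrees and 3 mm) on the bar, its slots over the inserts (within 9 mm along the bar), at rest (all of step 1); the arm keeps its last pose, push and grip.
It fails at once if the plate is lifted or tipped off the bench (its origin over 12 mm up, or tilted over 7 degrees) (height (world z) of rest_plate above 0.012 m or angle between rest_plate's own z axis and vertical above 0.12 rad).
It fails at once if the plate is rammed into the bar (over 45 N) (contact force between rest_plate and stop_bar above 45 N).
It fails at once if the wheel unit is touched (over 1 N) (contact force between anything else and scaife above 1 N).
It fails at once if another loose thing on the bench is disturbed (moved over 20 mm) (distance of any of hex_key, screw_tin, dop_rack, tang, jar_red, jar_blue, felt_box from where it was at the start of the episode above 0.02 m).
It also fails if it takes over 58 s, if anything falls off the work surface, if the arm or the gripper's body presses on something with over 40 N, if the wrist force passes 120 N, or if a joint passes its speed limit or range.

## Working session

There is one attempt and no reset: what is moved stays moved. The work goes in short steps, Python scripts to look and compute and a tool call to move; the robot and the scene stay as the last step left them, time stands still between calls to the robot, and variables do not carry over. Pictures are saved under pics/ and viewed, at most 10 in all, crops included, and the job is handed in when it is done.

Besides the shell and the picture viewer there is one more tool, called after "Call:" as name([rows], argument=value, ...), one row to a line, values as JSON. carry_out: Moves the arm, as the interface text tells. Its arguments: {"type":"object","properties":{"motion":{"type":"array"}},"required":["motion"]}

```bash
mkdir -p pics; ls; python3 - <<'E'
from bench import *
import cv2
for n in ("top","side"):
    d=get_image(n); cv2.imwrite(f"pics/{n}0.png",d["color"]); print(n,d["mtx"],d["position"],d["orientation"])
print(read_state())
E
```

```text
pics
top [[454.55356315   0.         275.79803956]
 [  0.         454.55356315 202.51110084]
 [  0.           0.           1.        ]] [ 233.73715554   64.07365337 1246.07323482] [-0.68520273  0.72143143 -0.07136817  0.07028858]
side [[509.25986457   0.         275.6287607 ]
 [  0.         509.25986457 213.24819933]
 [  0.           0.           1.        ]] [-368.93629536 -720.44627841 1389.51878026] [ 0.85433601 -0.38222587  0.14206781 -0.32222677]
{'clock': 0.1, 'joints': array([ 1.52760747e+00,  3.85426502e-01,  6.74981304e-03, -4.00503762e-04,
       -1.19397774e+00, -2.58571922e-01]), 'joint_vel': array([-0.00056989, -0.00149541,  0.0014995 ,  0.00071854, -0.00012234,
        0.00092657]), 'joint_efforts': array([ 5.64174866e-05, -3.93320489e+01,  1.88929331e+01,  4.19785470e+00,
       -2.58245695e-03,  7.37031769e-06]), 'position': array([185.61230065, 596.28541314, 244.36318428]), 'ee_rot': array([ 9.88627583e-01, -1.50381532e-01, -8.51975515e-05,  9.43676772e-04]), 'contact_force': array([-0.69295561, -0.4398619 ,  0.29963927]), 'wrist_torque': array([ 0.00435145, -0.00625668, -0.03076258]), 'grasp_force': 0.0, 'gripper_width': 85.21439146127157}
```

View pics/top0.png

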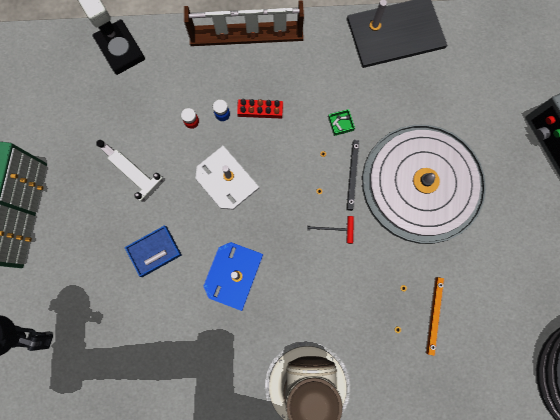

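View pics/side0.png

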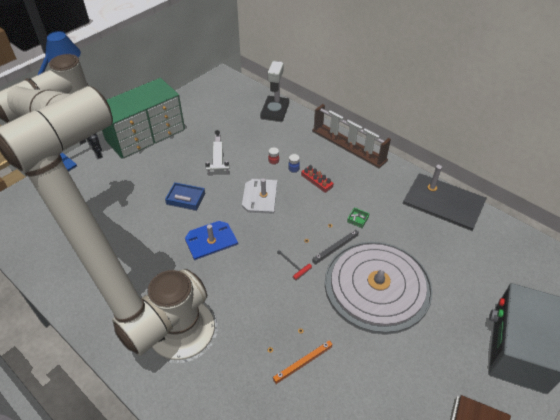

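The top view shows the aluminium plate at about (227,177), with its post at (228,173). Its long edge faces up-right, and the slots are at (208,169) and (233,197). The dark bar is at (353,175), with inserts at (323,154) and (319,191). The side view agrees, and the blue plate and orange bar are the decoys.

```bash
cat > h.py <<'E'
from bench import *
import cv2, numpy as np
from scipy.spatial.transform import Rotation as R
def ray(d,uv,z):
    uv=np.atleast_2d(uv).astype(float)
    p=np.c_[uv,np.ones(len(uv))]@np.linalg.inv(d["mtx"]).T
    w=p@R.from_quat(d["orientation"]).as_matrix().T
    return d["position"]+w*((z-d["position"][2])/w[:,2])[:,None]
def blobs(mask,roi,amin):
    m=np.zeros_like(mask);x0,y0,x1,y1=roi;m[y0:y1,x0:x1]=mask[y0:y1,x0:x1]
    c,_=cv2.findContours(m,cv2.RETR_EXTERNAL,cv2.CHAIN_APPROX_NONE)
    return sorted([k for k in c if cv2.contourArea(k)>=amin],key=cv2.contourArea,reverse=True)
def cen(c):
    m=cv2.moments(c);return m["m10"]/m["m00"],m["m01"]/m["m00"]
E
python3 - <<'E'
from h import *
np.set_printoptions(precision=1,suppress=True)
d=get_image("top");im=d["color"];hsv=cv2.cvtColor(im,cv2.COLOR_BGR2HSV)
g=im.min(2)
pl=blobs(((g>185)*255).astype(np.uint8),(185,135,275,220),200)[0]
a=cv2.approxPolyDP(pl,3,True)[:,0]
print("plate",cv2.contourArea(pl),np.c_[a,ray(d,a,12)[:,:2]])
bar=blobs(((im.max(2)<95)*255).astype(np.uint8),(340,130,362,215),100)[0]
r=cv2.minAreaRect(bar);b=cv2.boxPoints(r);print("bar",np.c_[b,ray(d,b,22)[:,:2]])
o=cv2.inRange(hsv,(10,120,90),(28,255,255))
for c in blobs(o,(300,140,340,205),3): print("ins",cen(c),ray(d,cen(c),0)[0])
for c in blobs(o,(200,150,260,200),3): print("collar",cen(c),ray(d,cen(c),17)[0])
cv2.imwrite("pics/crop1.png",cv2.resize(im[130:250,185:375],None,fx=4,fy=4,interpolation=cv2.INTER_CUBIC))
E
```

```text
plate 2197.0 [[222.  146.  656.3 200.1]
 [197.  166.  601.  272.1]
 [195.  177.  569.3 278.3]
 [219.  206.  482.9 213.2]
 [233.  207.  478.1 174.6]
 [258.  186.  534.2 102.9]]
bar [[ 345.4  209.8  452.5 -133.4]
 [ 351.8  139.4  653.1 -168. ]
 [ 359.2  140.1  650.  -188.6]
 [ 352.8  210.4  449.6 -153.5]]
ins (322.6929824561403, 153.60526315789474) [622.6 -85.6   0. ]
ins (319.050505050505, 190.8080808080808) [514.3 -67.5   0. ]
collar (229.2, 177.04444444444445) [562.8 182.   17. ]
```

View pics/crop1.png

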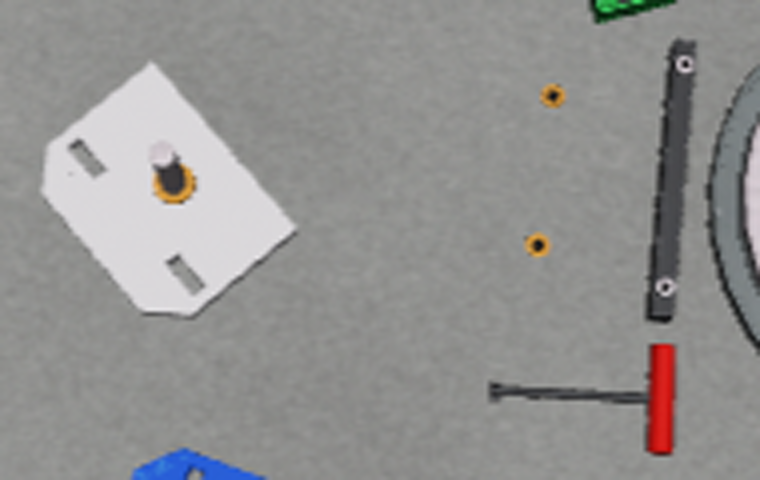

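The crop shows the plate corners clearly, and both inserts and the bar face are in view. The inserts measure 109.8 mm apart, which matches the given spacing. The bar's x axis lies at -9.5° and the plate's at about 37.7°. The post is near (567,185) and its target is about (563,-111). I'm moving above the post with the tool y axis turned to the plate's y axis.

Call:
carry_out([
  [0, 0, -0.1, 49, 28, 5],
  [0, 0, -0.2, 98, 56, 10],
  [0, 0, -0.3, 146, 84, 15],
  [0, 0, -0.4, 195, 112, 20],
  [0, 0, -0.5, 243, 140, 25],
])

```text
schema error: expected 7 numbers
```

Call:
carry_out([
  [0, 0, -0.1, 49, 28, 5, 1],
  [0, 0, -0.2, 98, 56, 10, 1],
  [0, 0, -0.3, 146, 84, 15, 1],
  [0, 0, -0.4, 195, 112, 20, 1],
  [0, 0, -0.5, 243, 140, 25, 1],
])

```text
clock: 0.78
position: [377.0, 389.3, 220.0]
ee_rot: [0.995, 0.101, -0.0, 0.0]
contact_force: [0.7, 0.9, 0.7]
gripper_width: 85.7
grasp_force: 0.0
```

```bash
cat >> h.py <<'E'
def togo(x,y,z,ang):
    "shift/turn in tool axes to world x,y,z with tool y at angle ang (deg), tool z down"
    s=read_state(); r=R.from_quat(s["ee_rot"])
    a=np.radians(ang); ty=np.array([np.cos(a),np.sin(a),0]); tz=np.array([0,0,-1.]); tx=np.cross(ty,tz)
    t=R.from_matrix(np.c_[tx,ty,tz])
    print("t",s["clock"],"pos",s["position"].round(1),"yaw",np.degrees(np.arctan2(*r.as_matrix()[[1,0],1])).round(2),"F",s["contact_force"].round(1),"w",s["gripper_width"],"gf",s["grasp_force"],"q",s["joints"].round(2))
    print("turn",(r.inv()*t).as_rotvec().round(4),"shift",r.inv().apply(np.array([x,y,z])-s["position"]).round(1))
E
python3 -c "
from h import *
togo(567,185,200,-52.3)"
```

```text
t 0.775 pos [377.  389.3 220. ] yaw -78.44 F [0.7 0.9 0.7] w 85.69852209380731 gf 0.0 q [ 1.1   0.26 -0.24 -0.   -1.07  0.67]
turn [ 1.000e-04  2.000e-04 -4.562e-01] shift [145.2 238.2  20.1]
```

Call:
carry_out([
  [0, 0, -0.09, 29, 48, 4, 1],
  [0, 0, -0.18, 58, 95, 8, 1],
  [0, 0, -0.27, 87, 143, 12, 1],
  [0, 0, -0.36, 116, 190, 16, 1],
  [0, 0, -0.456, 145, 238, 20, 1],
])

```text
clock: 1.4
position: [566.1, 184.6, 200.0]
ee_rot: [0.946, 0.323, -0.0, -0.0]
contact_force: [0.3, 1.5, 0.4]
gripper_width: 85.6
grasp_force: 0.0
```

```bash
python3 - <<'E'
from h import *
togo(567,185,100,-52.3)
d=get_image("wrist");cv2.imwrite("pics/w1.png",d["color"]);print(d["position"],d["orientation"],d["mtx"])
E
```

```text
t 1.4 pos [566.1 184.6 200. ] yaw -52.33 F [0.3 1.5 0.4] w 85.63276771309144 gf 0.0 q [ 0.59  0.37 -0.13 -0.   -1.07  1.64]
turn [-0.0001  0.0002 -0.0005] shift [  0.9   0.2 100. ]
[623.41419704 228.39407436 329.72155898] [ 0.88834129 -0.43622182 -0.06352034  0.12855133] [[334.91756246   0.         277.11978738]
 [  0.         334.91756246 214.92434639]
 [  0.           0.           1.        ]]
```

View pics/w1.png

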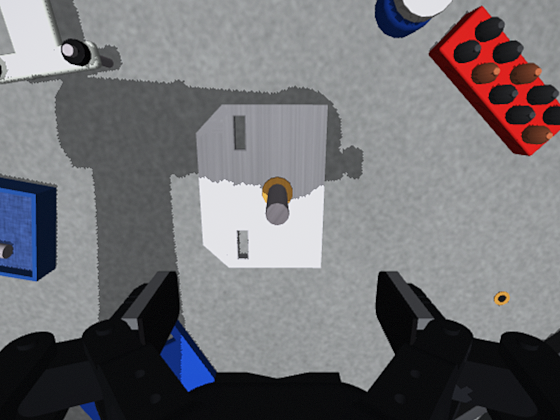

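The wrist view shows the plate square in the camera, with the post top at about (277,212) and the collar at (277,190). The slots are at (239,132) and (243,244), and an insert is at (502,298).

```bash
python3 - <<'E'
from h import *
np.set_printoptions(precision=1,suppress=True)
d=get_image("wrist")
print("post",ray(d,(277,212),90)); print("collar",ray(d,(277,190),17))
s=ray(d,[(239,132),(243,244)],12);print("slots",s,np.degrees(np.arctan2(*(s[0]-s[1])[[1,0]])))
e=ray(d,[(327,105),(321,268)],12);print("long edge",e,np.degrees(np.arctan2(*(e[0]-e[1])[[1,0]])))
print("ins",ray(d,(502,298),0))
E
```

```text
post [[572.2 182.1  90. ]]
collar [[572.8 182.5  17. ]]
slots [[593.8 242.7  12. ]
 [506.7 175.2  12. ]] 37.78767936422604
long edge [[661.2 193.7  12. ]
 [534.3  95.5  12. ]] 37.75474091975951
ins [[624.8 -91.4   0. ]]
```

Call:
carry_out([
  [0, 0, 0, 3, 5.7, 40, 1],
  [0, 0, 0, 3, 5.7, 80, 1],
  [0, 0, 0, 3, 5.7, 120, 1],
  [0, 0, 0, 3, 5.7, 145, 1],
  [0, 0, 0, 3, 5.7, 160, 1],
])

```text
clock: 2.12
position: [570.1, 183.3, 38.7]
ee_rot: [0.947, 0.321, -0.001, 0.0]
contact_force: [-0.3, 0.5, -0.3]
gripper_width: 85.4
grasp_force: 0.0
```

Call:
carry_out([
  [0, 0, 0, 0, 0, 0, 0.2],
  [0, 0, 0, 0, 0, 0, -0.2],
  [0, 0, 0, 0, 0, 0, -0.6],
  [0, 0, 0, 0, 0, 0, -1],
  [0, 0, 0, 0, 0, 0, -1],
])

```text
clock: 2.75
position: [571.2, 184.4, 41.7]
ee_rot: [0.947, 0.321, 0.001, -0.001]
contact_force: [-3.5, 4.1, 4.8]
gripper_width: 16.5
grasp_force: 58.6
```

Call:
carry_out([
  [0, 0, 0, 0, 0, 0, -1],
  [0, 0, 0, 0, 0, 0, -1],
  [0, 0, 0, 0, 0, 0, -1],
])

```text
clock: 3.12
position: [571.2, 184.4, 41.8]
ee_rot: [0.947, 0.321, 0.001, -0.001]
contact_force: [-3.8, 4.2, 5.4]
gripper_width: 16.9
grasp_force: 58.6
```

```bash
python3 - <<'E'
from h import *
togo(563,-80,40,-99.5)
d=get_image("wrist");cv2.imwrite("pics/w2.png",d["color"])
E
```

```text
t 3.125 pos [571.2 184.4  41.8] yaw -52.5 F [-3.8  4.2  5.4] w 16.900237514554664 gf 58.62802863121033 q [ 0.58  0.56 -0.29 -0.   -0.72  1.64]
turn [-0.0012 -0.002   0.8204] shift [-167.5  204.7    1.3]
```

View pics/w2.png

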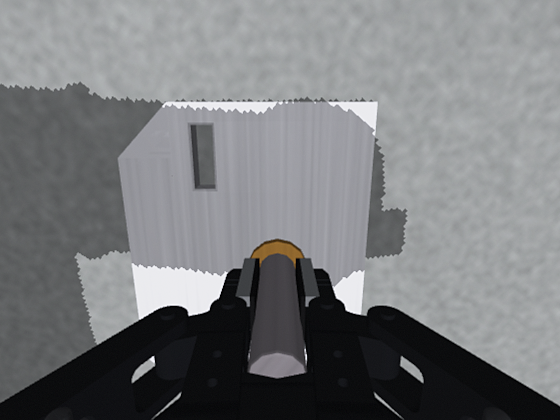

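The wrist view shows the post held between the pads above the collar, and the plate still flat. Next I slide it while turning it, towards a staging point about 30 mm off the bar.

Call:
carry_out([
  [0, 0, 0.06, -10, 13, -1, -1],
  [0, 0, 0.14, -27, 34, -1, -1],
  [0, 0, 0.22, -44, 56, -1, -1],
  [0, 0, 0.3, -61, 78, -1, -1],
  [0, 0, 0.4, -80, 102, -1, -1],
])

```text
clock: 3.8
position: [570.5, 53.6, 41.8]
ee_rot: [0.992, 0.125, 0.001, -0.001]
contact_force: [1.3, 4.6, 0.0]
gripper_width: 16.3
grasp_force: 59.1
```

```bash
python3 -c "
from h import *
togo(568,-80,42.5,-99.5)"
```

```text
t 3.8 pos [570.5  53.6  41.8] yaw -75.61 F [1.3 4.6 0. ] w 16.318341904831108 gf 59.07244384288788 q [ 0.38  0.52 -0.36 -0.   -0.69  1.45]
turn [-0.0012 -0.0027  0.4169] shift [-35.6 128.8  -0.9]
```

Call:
carry_out([
  [0, 0, 0.08, -7, 26, 0, -1],
  [0, 0, 0.16, -14, 52, 0, -1],
  [0, 0, 0.25, -22, 78, 0, -1],
  [0, 0, 0.33, -29, 104, 0, -1],
  [0, 0, 0.417, -36, 128, 0, -1],
])

```text
clock: 4.42
position: [567.5, -79.7, 41.8]
ee_rot: [0.997, -0.083, 0.001, -0.0]
contact_force: [0.1, 4.2, 0.9]
gripper_width: 16.7
grasp_force: 59.2
```

```bash
python3 - <<'E'
from h import *
togo(563,-111,42.5,-99.5)
for n in ("wrist","top"):
    d=get_image(n);cv2.imwrite(f"pics/{n}3.png",d["color"] if n=="wrist" else cv2.resize(d["color"][100:250,240:400],None,fx=4,fy=4,interpolation=cv2.INTER_CUBIC))
E
```

```text
t 4.425 pos [567.5 -79.7  41.8] yaw -99.52 F [0.1 4.2 0.9] w 16.738330902445398 gf 59.23009514808655 q [ 0.14  0.52 -0.36 -0.   -0.69  1.26]
turn [-0.0011 -0.002  -0.0003] shift [ 0.7 31.6 -0.8]
```

View pics/wrist3.png

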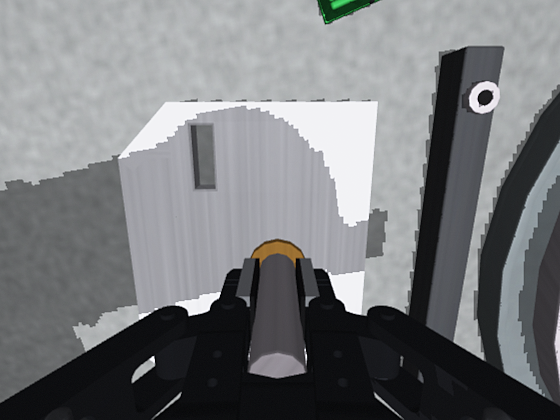

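View pics/top3.png

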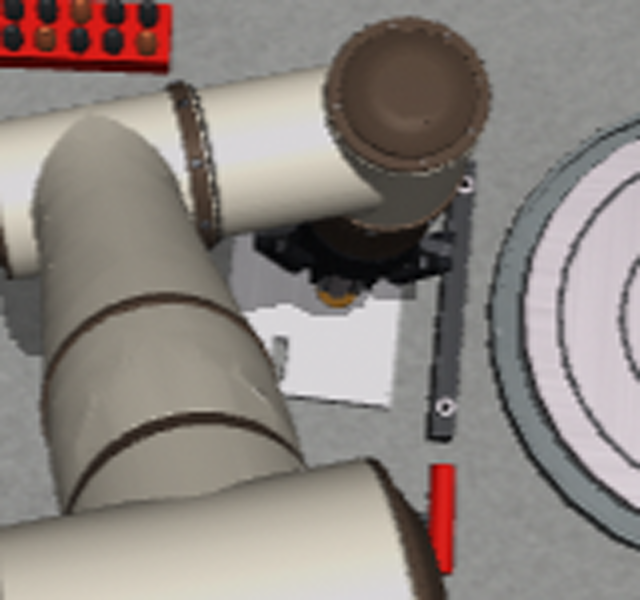

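The wrist view shows the plate still square in the grip, so it hasn't slipped. Its long edge runs (378,101) to (364,280). The bar's contact-side top edge runs from about (467,47) downward, and its far end is in view. The top view shows a gap still open. I'll measure the remaining angle and offset.

```bash
python3 - <<'E'
from h import *
np.set_printoptions(precision=1,suppress=True)
d=get_image("wrist");im=cv2.cvtColor(d["color"],cv2.COLOR_BGR2GRAY).astype(int)
for v in (60,130,180,230,270): print(v,im[v,360:510:3])
g=cv2.imwrite("pics/w4.png",cv2.resize(d["color"][30:330,350:520],None,fx=2,fy=2))
f=lambda a,b:np.degrees(np.arctan2(*(a-b)[[1,0]]))
c=ray(d,[(467,47),(503,46)],22);print("bar end",c,np.linalg.norm(c[0]-c[1]))
print("plate edge",(e:=ray(d,[(378,101),(364,280)],12)),f(*e))
s=ray(d,(204,157),12)[0];print("slot_left",s)
E
```

```text
60 [188 185 183 180 176 177 180 178 177 174 175 177 182 175 168 167 172 180
 181 179 180 178 178 180 180  91  18  19  20  20  20  21  18  69  90  88
  86  85  88  89  88  89  88  83  82  71 173 174 177 174]
130 [242 243 243 242 243 243 186 188 189 184 181 181 178 180 182 181 178 179
 179 177 179 187 114  16  21  20  19  21  20  19  82  90  88  85  89  88
  87  89  86  81  82  73 174 170 174 175 175 177 177 172]
180 [243 243 242 243 210 184 183 179 177 177 178 179 182 183 181 177 172 175
 181 190 102  17  20  21  20  19  20  44  91  91  87  88  87  89  89  86
  83  84  82 179 169 167 170 172 176 157 103  35  37  40]
230 [165 160 168 107 105 105 107 107 141 182 177 175 171 171 174 178 183 140
  95  17  20  20  20  21  18  72  92  92  87  92  90  90  88  84  85  84
 163 171 173 175 158  88  35  38  35  38  37  39  40  37]
270 [144 231 182 181 174 172 178 180 177 178 179 180 177 172 175 186 174  11
  20  21  19  20  20  63  90  90  87  89  89  89  87  85  84  78 184 178
 174 176  97  33  36  37  35  37  36  36 119 159 158 148]
bar end [[ 652.2 -174.4   22. ]
 [ 650.1 -188.8   22. ]] 14.55546137322269
plate edge [[ 637.3 -140.    12. ]
 [ 549.1 -125.4   12. ]] -9.378184331445388
slot_left [625.8 -56.8  12. ]
```

```bash
python3 - <<'E'
from h import *
np.set_printoptions(precision=1,suppress=True)
d=get_image("wrist")
def line(p,z,n):
    w=ray(d,p,z)[:,:2];vx,vy,x0,y0=cv2.fitLine(w.astype(np.float32),cv2.DIST_L2,0,.01,.01).ravel()
    if vx<0: vx,vy=-vx,-vy
    print(n,"ang",np.degrees(np.arctan2(vy,vx)).round(2),"y at x=560:",(y0+(560-x0)*vy/vx).round(1))
line([(459,60),(449.5,130),(441.5,180),(434.5,230),(428.5,270)],22,"bar top")
line([(435,60),(427,130),(421,180),(415,230),(410,270)],0,"bar foot")
line([(376.3,130),(372,180),(364.5,270)],12,"plate")
E
```

```text
bar top ang -9.74 y at x=560: -155.4
bar foot ang -9.22 y at x=560: -155.9
plate ang -9.59 y at x=560: -126.5
```

The bar is at about -9.5° and the plate at -9.6°. The gap is 28.8 mm and the offset along the bar is 1 mm or less. I'll slide straight in along tool y, then creep.

Call:
carry_out([
  [0, 0, 0, 0, 5, 0, -1],
  [0, 0, 0, 0, 10, 0, -1],
  [0, 0, 0, 0, 15, 0, -1],
  [0, 0, 0, 0, 20, 0, -1],
  [0, 0, 0, 0, 24, 0, -1],
])

```text
clock: 5.25
position: [564.1, -101.1, 41.8]
ee_rot: [0.997, -0.08, 0.001, -0.001]
contact_force: [0.7, 4.8, 2.3]
gripper_width: 16.7
grasp_force: 59.5
```

Call:
carry_out([
  [0, 0, 0, 0, 0.7, 0, -1],
  [0, 0, 0, 0, 1.4, 0, -1],
  [0, 0, 0, 0, 2.1, 0, -1],
  [0, 0, 0, 0, 2.8, 0, -1],
  [0, 0, 0, 0, 3.5, 0, -1],
])

```text
clock: 5.88
position: [563.5, -104.5, 41.8]
ee_rot: [0.997, -0.08, 0.001, -0.001]
contact_force: [0.5, 6.2, 2.1]
gripper_width: 16.8
grasp_force: 59.5
```

Call:
carry_out([
  [0, 0, 0, 0, 0.5, 0, -1],
  [0, 0, 0, 0, 0.9, 0, -1],
  [0, 0, 0, 0, 1.2, 0, -1],
  [0, 0, 0, 0, 1.5, 0, -1],
  [0, 0, 0, 0, 1.5, 0, -1],
])

```text
clock: 6.5
position: [563.3, -106.0, 41.8]
ee_rot: [0.997, -0.08, 0.001, -0.001]
contact_force: [0.6, 5.3, 1.4]
gripper_width: 16.7
grasp_force: 59.5
```

Call:
carry_out([
  [0, 0, 0, 0, 0.4, 0, -1],
  [0, 0, 0, 0, 0.8, 0, -1],
  [0, 0, 0, 0, 1.2, 0, -1],
  [0, 0, 0, 0, 1.6, 0, -1],
  [0, 0, 0, 0, 2, 0, -1],
])

```text
clock: 7.12
position: [563.0, -107.9, 41.8]
ee_rot: [0.997, -0.08, 0.001, -0.001]
contact_force: [0.8, 6.1, 2.5]
gripper_width: 16.6
grasp_force: 59.5
```

Call:
carry_out([
  [0, 0, 0, 0, 0.3, 0, -1],
  [0, 0, 0, 0, 0.6, 0, -1],
  [0, 0, 0, 0, 0.9, 0, -1],
  [0, 0, 0, 0, 1.2, 0, -1],
  [0, 0, 0, 0, 1.2, 0, -1],
])

```text
clock: 7.75
position: [562.8, -109.2, 41.8]
ee_rot: [0.997, -0.08, 0.001, -0.001]
contact_force: [1.9, 5.3, 3.0]
gripper_width: 16.5
grasp_force: 59.5
```

Call:
carry_out([
  [0, 0, 0, 0, 0.4, 0, -1],
  [0, 0, 0, 0, 0.8, 0, -1],
  [0, 0, 0, 0, 1.2, 0, -1],
  [0, 0, 0, 0, 1.6, 0, -1],
  [0, 0, 0, 0, 1.6, 0, -1],
])

```text
clock: 8.38
position: [562.9, -110.2, 41.8]
ee_rot: [0.997, -0.081, 0.002, -0.001]
contact_force: [1.1, 8.9, 1.9]
gripper_width: 16.5
grasp_force: 59.6
```

```bash
python3 -c "
from h import *
togo(562.7,-111,41.8,-99.5)
d=get_image('wrist');cv2.imwrite('pics/w5.png',d['color'])"
```

```text
t 8.375 pos [ 562.9 -110.2   41.8] yaw -99.24 F [1.1 8.9 1.9] w 16.534468652530553 gf 59.58447217941284 q [ 0.09  0.52 -0.36 -0.   -0.69  1.32]
turn [-0.0023 -0.0029  0.0045] shift [-0.   0.8 -0. ]
```

View pics/w5.png

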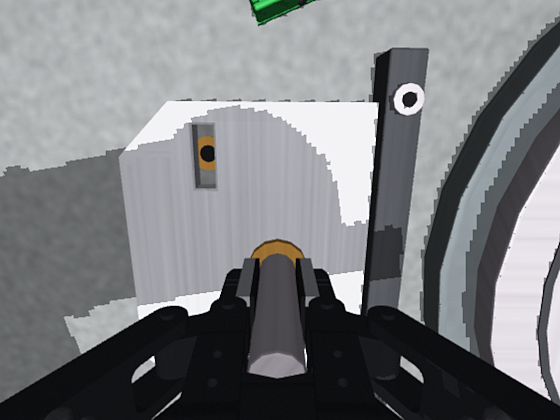

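The wrist view shows the plate's edge against the bar face along its length (378,101 to 364,280). The insert is centred in the left slot at (207,153), and the push has begun to rise. I'll increase it gently.

Call:
carry_out([
  [0, 0, 0, 0, 0.3, 0, -1],
  [0, 0, 0, 0, 0.6, 0, -1],
  [0, 0, 0, 0, 0.9, 0, -1],
  [0, 0, 0, 0, 1.2, 0, -1],
  [0, 0, 0, 0, 1.2, 0, -1],
])

```text
clock: 9.05
position: [562.8, -110.3, 41.9]
ee_rot: [0.997, -0.081, 0.002, -0.002]
contact_force: [1.6, 13.2, 2.1]
gripper_width: 16.6
grasp_force: 59.7
```

Call:
carry_out([
  [0, 0, 0, 0, 0.3, 0, -1],
  [0, 0, 0, 0, 0.6, 0, -1],
  [0, 0, 0, 0, 0.9, 0, -1],
  [0, 0, 0, 0, 0.9, 0, -1],
  [0, 0, 0, 0, 0.9, 0, -1],
])

```text
clock: 9.68
position: [562.8, -110.4, 41.9]
ee_rot: [0.997, -0.081, 0.002, -0.002]
contact_force: [0.9, 16.8, 3.5]
gripper_width: 16.9
grasp_force: 59.9
```

Call:
carry_out([
  [0, 0, 0, 0, 0, 0, -1],
  [0, 0, 0, 0, 0, 0, -1],
  [0, 0, 0, 0, 0, 0, -1],
  [0, 0, 0, 0, 0, 0, -1],
  [0, 0, 0, 0, 0, 0, -1],
])

```text
clock: 10.3
position: [562.8, -110.4, 41.9]
ee_rot: [0.997, -0.081, 0.002, -0.002]
contact_force: [-0.4, 16.2, 3.8]
gripper_width: 16.9
grasp_force: 59.9
```

```bash
python3 - <<'E'
from h import *
np.set_printoptions(precision=1,suppress=True)
togo(562.7,-111,41.8,-99.5); print("torque",read_state()["wrist_torque"])
d=get_image("wrist");cv2.imwrite("pics/w6.png",cv2.resize(d["color"][30:330,150:450],None,fx=2,fy=2,interpolation=cv2.INTER_CUBIC))
E
```

```text
t 10.3 pos [ 562.8 -110.4   41.9] yaw -99.24 F [-0.4 16.2  3.8] w 16.852233137183827 gf 59.85006809234619 q [ 0.1  0.5 -0.4 -0.  -0.7  1.3]
turn [-0. -0.  0.] shift [-0.   0.6  0.1]
torque [ 4.6 -0.1 -0.2]
```

View pics/w6.png

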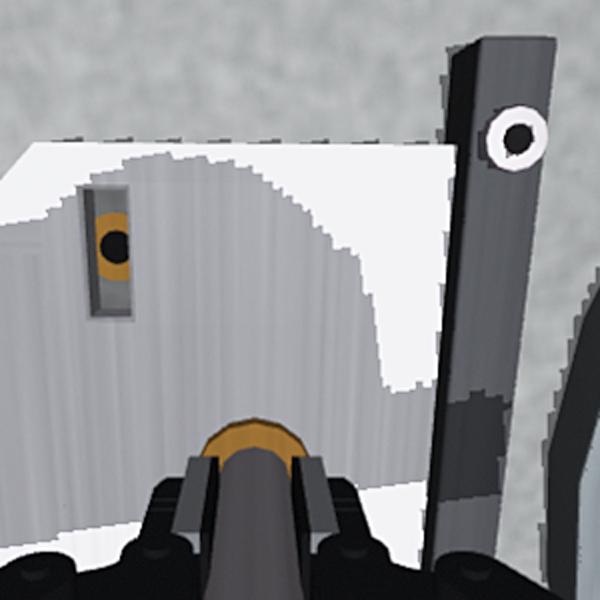

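The crop shows the plate edge flush on the bar, with the brass insert and its hole inside the slot at (115,246). The push is steady at about 16 N. I'll hold.

Call:
carry_out([
  [0, 0, 0, 0, 0, 0, -1],
  [0, 0, 0, 0, 0, 0, -1],
  [0, 0, 0, 0, 0, 0, -1],
  [0, 0, 0, 0, 0, 0, -1],
  [0, 0, 0, 0, 0, 0, -1],
])

```text
clock: 10.98
position: [562.9, -110.4, 41.9]
ee_rot: [0.997, -0.081, 0.002, -0.002]
contact_force: [0.4, 16.7, 4.0]
gripper_width: 16.6
grasp_force: 59.9
```

Call:
carry_out([
  [0, 0, 0, 0, 0, 0, -1],
  [0, 0, 0, 0, 0, 0, -1],
  [0, 0, 0, 0, 0, 0, -1],
  [0, 0, 0, 0, 0, 0, -1],
  [0, 0, 0, 0, 0, 0, -1],
])

```text
clock: 11.6
position: [562.8, -110.4, 41.9]
ee_rot: [0.997, -0.081, 0.002, -0.002]
contact_force: [0.1, 16.5, 3.3]
gripper_width: 16.8
grasp_force: 59.8
```

Call:
carry_out([
  [0, 0, 0, 0, 0, 0, -1],
  [0, 0, 0, 0, 0, 0, -1],
  [0, 0, 0, 0, 0, 0, -1],
  [0, 0, 0, 0, 0, 0, -1],
  [0, 0, 0, 0, 0, 0, -1],
])

```text
clock: 12.22
position: [562.8, -110.4, 41.9]
ee_rot: [0.997, -0.081, 0.002, -0.002]
contact_force: [1.4, 16.2, 4.1]
gripper_width: 16.4
grasp_force: 59.8
```

Call:
carry_out([
  [0, 0, 0, 0, 0, 0, -1],
  [0, 0, 0, 0, 0, 0, -1],
  [0, 0, 0, 0, 0, 0, -1],
  [0, 0, 0, 0, 0, 0, -1],
  [0, 0, 0, 0, 0, 0, -1],
])

```text
clock: 12.85
position: [562.8, -110.4, 41.9]
ee_rot: [0.997, -0.081, 0.002, -0.002]
contact_force: [0.5, 16.8, 4.4]
gripper_width: 16.4
grasp_force: 59.9
```

Call:
carry_out([
  [0, 0, 0, 0, 0, 0, -1],
  [0, 0, 0, 0, 0, 0, -1],
  [0, 0, 0, 0, 0, 0, -1],
  [0, 0, 0, 0, 0, 0, -1],
  [0, 0, 0, 0, 0, 0, -1],
])

```text
clock: 13.48
position: [562.8, -110.4, 41.9]
ee_rot: [0.997, -0.081, 0.002, -0.002]
contact_force: [2.5, 15.5, 4.5]
gripper_width: 16.5
grasp_force: 59.8
```

Call:
carry_out([
  [0, 0, 0, 0, 0, 0, -1],
  [0, 0, 0, 0, 0, 0, -1],
  [0, 0, 0, 0, 0, 0, -1],
  [0, 0, 0, 0, 0, 0, -1],
  [0, 0, 0, 0, 0, 0, -1],
])

```text
clock: 14.1
position: [562.8, -110.4, 41.9]
ee_rot: [0.997, -0.081, 0.002, -0.002]
contact_force: [-0.2, 17.1, 4.8]
gripper_width: 16.3
grasp_force: 59.9
```

The push held steady at 15.5 to 17 N for well over 3 s, so I'm handing in while still pressing.

```bash
python3 -c "
from bench import *
print(job_done())"
```

```text
the job is handed in; nothing more can be done
None
```

I slid the plate flush against the bar and pressed it there at about 16 N for over 4 s, then handed the job in with the arm still pressing; the insert I could see sat in its slot, but the other was hidden by the gripper, and no verdict came back.

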